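# Take the bayonet cap off the bench dust outlet

## Robot

A 7-joint arm with a two-finger parallel gripper is mounted at the origin on a cart in front of the work surface, level with it; the furniture and walls round the work are solid. World frame = base frame: x ahead of the robot, y to its left, z up, the work surface at z = 0. Lengths are in m, angles in rad, forces in N, time in s.
With the tool pointing down it reaches from about 0.4 to 0.85 m from the base axis. Payload 10.4 kg.
Tool frame: the origin (TCP) lies at the very end of the fingers, on their centre line; the grasp point (between the pads) lies 19 mm behind it; z points along the fingers, y is the direction in which the jaws open and shut (so a half turn about z gives the same grasp; the last joint's range is limited). The gripper opens to 85 mm and grips with 20 to 120 N. Pads are 22 mm wide; open, the fingers measure 114 mm over their backs; the gripper's body (76 mm by 85 mm) begins 54 mm behind the grasp point. The pads swing forward as they close: fully open they stand 13 mm farther back than shut.
Start: joints at [-1.249, 0.332, -0.065, 1.46, 0.022, 1.35, -0.088], TCP at [0.211, 0.588, 0.231] pointing down, gripper open.
Joint ranges: [-2.6, 2.6], [-0.5, 2.12], [-1.47, 1.34], [0.16, 2.42], [-1.27, 4.41], [0.06, 2.06], [-2.6, 2.6]. Speed limits (rad/s): [2.22, 2.22, 2.79, 2.79, 3.14, 3.14, 3.14].

## Interface

Orientations are given as a unit quaternion [x, y, z, w].
In Python, from workcell import manip gives the robot as it stands.
- The arm moves only by the tool arm_command, never from a script. Its arguments are lists of equal length, an entry for each row: "slide": the shift along the tool's x, y, z in mm, a list of three; "turn": the turn about the tool's z in degrees; "grip": the closure, from 0 (fully open) to 1 (shut). In form: {"slide": [[tx, ty, tz], ...], "turn": [turn, ...], "grip": [grip, ...]}. A call has 1 to 10 rows; each row shifts and turns the commanded pose from where the row before left it, along the tool's axes as they then stand; what a row does not reach is not made up. A row lasts 1/12 s, in which the tool goes at most 41.7 mm and 7.16 degrees, less where a joint would pass 70% of its speed; a pose out of reach is approached as far as the arm can. A call with a gripper value outside its range is refused whole. The fingers move at their own pace and stop on an object; "newtons" is the grip in N (left out, the last holds). Time passes only in rows, so rows that do not move let the fingers close. It gives the time, the measured TCP pose, the force and the opening at its end, in the units of the state.
- manip.get_obs(): the state, without advancing time (a new reading comes with each control period).
- manip.camera(name): name is "side" or "top" or "wrist"; returns the picture (420x560x3 uint8, blue, green, red); there is no depth.
- manip.camera_info(name): a dict with "fx", "fy", "cx", "cy" (pixels), "dist_coeffs" ([k1, k2, p1, p2, k3] as OpenCV has them; the pictures are not rectified), "rvec" (rotation vector, rad) and "tvec" (3), from world to camera coordinates, as OpenCV has them. Camera axes: x right, y down, z forward; pixel columns grow to the right and rows downward; lengths in m; the calibration is good to about 2 mm. A picture is of the moment at which its call begins: read the wrist's pose just before it. camera_info takes no time and is no camera call; for the wrist camera it gives the pose at the moment of the call.
- manip.hand_in(): hands the job in, once; it reports no verdict.
Trained networks look in the newest picture that a camera, given by its name, has taken for a name from the list of things; names that differ only in an ending like _2 or _b are one class to them, and where a whole thing is asked for, a point or a joint stands for the part that bears it (a point fixed in the world has none). Each returns a list of dicts, best first, with "score" (0 to 1); they miss things now and then, are a little off and sometimes report something else, mostly with a low value. They report only what shows in the picture. A call takes as long as a camera call.
- manip.cut_out(target, camera): "pixels" (420x560 bool, what is visible of it).
- manip.tip_of(target, camera): "xyz" ([x, y, z] in m, in the coordinates of the camera as it stood for that picture, good to about 4 mm: a listed point, or the origin of a listed thing).
The state is a dict: "clock": time; "joint_pos": joint angles; "joint_velocities": joint speeds; "tau": joint torques, N m; "position": TCP position; "ee_rot": TCP orientation; "ft_force": force on the tool from outside, world axes, zero at the start; "torque": the same for the moment, N m; "grip_width": opening from 0.0 (shut) to 1.0 (fully open).
Only numpy, scipy, OpenCV 4.12 (cv2) and the standard library are available. Lean on these libraries where they do the work, as an engineer would, in place of code of your own. Each camera call takes 0.05 s, during which the arm holds its last target.

## Task

Open the dust outlet on the bench: push its lock button all the way down (it stays down), turn the cap a quarter turn counter-clockwise seen from above, and lift it off. Set the cap down flat, right way up, on the floor of the steel tray without dropping it, and leave the other things where they are.

Things in the scene. Friction and masses are not known exactly. Their poses are not given: they have to be found in the camera images.
- dust_outlet: Grey steel box fixed to the bench, 124 x 124 mm, top face 50 mm above the bench, with a round 56 mm opening. Origin on the bench under the opening's centre; z up. Two dark steel bayonet lips, 12 mm high, 37 to 51 mm from the axis, lie on the +x and -x sides, from 25 degrees clockwise to 46 degrees counter-clockwise of x. The button's block is on the -x side.
- lock_button (a joint): travel of the lock button in m: 0 = up (cap locked), 0.012 = fully down (cap free to turn). It moves against a friction of about 3 N and stays where it is pushed: no need to hold it.
- button_top (a point): centre of the top face of the round steel lock button, 22 mm in diameter, which stands 24 mm above the outlet's top face when up and 12 mm when down, 74 mm from the cap's axis. Pushed straight down.
- cap: Loose aluminium cap, about 300 g, seated in the opening at the start with its origin 40 mm above the bench. Origin: centre of its flat underside; z up its axis. From below: plug 53 mm wide, 10 mm high; disc 68 mm wide from 10 to 24 mm; on it an upright grip bar, 60 mm along x, 14 mm thick along y, from 24 to 58 mm. Two 15 mm wide lugs stick out along +x and -x to 43 mm from the axis.
- cap_bar (a point): Point inside the grip bar on the cap's axis, 46 mm above the cap's origin, 22 mm above the disc, 12 mm below the bar's top; axes as the cap's. When locked, cap x lies along outlet x, with the lugs under the lips. The cap turns counter-clockwise only, about its upright axis; it is free to lift from about 60 degrees and meets a stop at about 95 degrees.
- tray: low open square steel tray, 180 x 180 mm outside, walls 4 mm thick and 18 mm high, floor 4 mm thick. Origin at the centre of its underside, on the bench; its sides lie along its x and y. Fixed.
- tape_measure: chrome tape measure, 36 x 87 x 64 mm, bystander; origin at the centre of its underside
- block_1: hardwood offcut lying flat, 50 x 120 x 24 mm, bystander; origin at the centre of its underside
- offcut_2: small pine offcut, 40 x 50 x 20 mm, between outlet and tray, bystander; origin at the centre of its underside
- mitre_saw: fixed mitre saw behind and between the outlet and the tray; an obstacle, not used. Origin at the centre of its foot, its front towards -x. Its upright blade housing, 20 mm thick in y, overhangs from 0.21 to 0.35 m above the bench and reaches 0.15 m in front of the origin; a low clamp knob (18 to 54 mm high) reaches 0.22 m in front. Carry the cap past on the robot's side of it.

How it is judged:
On the way, in this order (a step that is already met when the one before it is completed fails the run):
1. the lock button is pushed down (at least 10 of 12 mm) while the cap is still seated and locked (value of joint lock_button above 0.01 m and angle between the x axis of cap and the x axis of dust_outlet, either way round below 0.2 rad and z of cap in the frame of dust_outlet below 0.045 m), for 0.1 s.
2. the cap has been turned at least 60 degrees while still seated in the outlet (angle between the x axis of cap and the x axis of dust_outlet, either way round above 1.05 rad and z of cap in the frame of dust_outlet below 0.045 m and horizontal distance between cap and dust_outlet below 0.005 m), for 0.1 s.
3. the cap is lowered into the tray while the fingers still hold it (less than 8 mm above the tray floor) (contact force between the fingers and cap above 0.5 N and z of cap in the frame of tray below 0.012 m and horizontal distance between cap and tray below 0.08 m), for 0.1 s.
At the end, for the whole second after the job is handed in: the cap lies flat and upright (tilt under 0.1 rad) on the tray's floor (underside within 4 mm of it), inside the walls (axis within 80 mm of the tray's centre), released and at rest (z of cap in the frame of tray between 0 and 0.008 m and horizontal distance between cap and tray below 0.08 m and angle between cap's own z axis and vertical below 0.1 rad and linear speed of cap below 0.02 m/s and contact force between the fingers and cap below 0.1 N); the robot touches nothing.
It fails at once if a bystander (tape measure, hardwood offcut, small pine offcut) is moved more than 30 mm (distance of any of tape_measure, block_1, offcut_2 from where it was at the start of the episode above 0.03 m).
It also fails if it takes over 48 s, if anything falls off the work surface, if the arm or the gripper's body presses on something with over 40 N, if the wrist force passes 120 N, or if a joint passes its speed limit or range.

## Working session

There is one attempt and no reset: what is moved stays moved. The work goes in short steps, Python scripts to look and compute and a tool call to move; the robot and the scene stay as the last step left them, time stands still between calls to the robot, and variables do not carry over. Pictures are saved under pics/ and viewed, and the job is handed in when it is done.

Besides the shell and the picture viewer there is one more tool, called after "Request:" as a command line: name --pt "numbers of a row" for each row, then --argument value for the rest. arm_command: Moves the arm, as the interface text tells. Its arguments: {"type":"object","properties":{"slide":{"type":"array","items":{"type":"array","items":{"type":"number"}}},"turn":{"type":"array","items":{"type":"number"}},"grip":{"type":"array","items":{"type":"number"}},"newtons":{"type":"number"}},"required":["slide","turn","grip"]}

```bash
mkdir -p pics; cat > h.py <<'E'
import numpy as np, cv2
from scipy.spatial.transform import Rotation as R
from workcell import manip
def cam(name):
    i=manip.camera_info(name)
    K=np.array([[i['fx'],0,i['cx']],[0,i['fy'],i['cy']],[0,0,1.]])
    return K,np.array(i['dist_coeffs'],float),np.array(i['rvec'],float),np.array(i['tvec'],float)
def toworld(c,p):
    K,d,r,t=c
    return R.from_rotvec(r).as_matrix().T@(np.array(p)-t)
def proj(c,P):
    K,d,r,t=c
    return cv2.projectPoints(np.array(P,float).reshape(-1,1,3),r,t,K,d)[0].reshape(-1,2)
def ray(c,uv,z):
    K,d,r,t=c
    n=cv2.undistortPoints(np.array(uv,float).reshape(-1,1,2),K,d).reshape(-1,2)
    M=R.from_rotvec(r).as_matrix(); o=-M.T@t
    D=np.c_[n,np.ones(len(n))]@M
    return o+D*((z-o[2])/D[:,2])[:,None]
E
python3 - <<'E'
from h import *
o=manip.get_obs()
print({k:np.round(v,4).tolist() for k,v in o.items()})
for n in ['top','side','wrist']:
    c=cam(n); im=manip.camera(n); cv2.imwrite(f'pics/{n}0.png',im)
    names=['dust_outlet','button_top','cap','cap_bar','tray','offcut_2','mitre_saw','block_1','tape_measure']
    if n!='top': names=names[:5]
    for k in names:
        for q in manip.tip_of(k,n)[:2]:
            print(n,k,round(q['score'],2),np.round(toworld(c,q['xyz']),4))
print(manip.get_obs()['clock'])
E
```

```text
{'clock': 0.0, 'joint_pos': [-1.2486, 0.3329, -0.0647, 1.461, 0.0216, 1.3499, -0.0885], 'joint_velocities': [-0.0014, -0.0013, 0.0007, -0.001, 0.001, -0.0025, -0.0001], 'tau': [-0.0002, -62.5442, 0.0489, -39.1604, 0.0161, 0.0101, -0.0], 'position': [0.2112, 0.5878, 0.2305], 'ee_rot': [0.1716, 0.9852, -0.0007, -0.0001], 'ft_force': [-0.0204, -0.2533, -0.1299], 'torque': [-0.0047, 0.0089, 0.0272], 'grip_width': 0.9994}
top dust_outlet 0.95 [0.537  0.1959 0.0006]
top button_top 0.62 [0.4631 0.1994 0.0782]
top cap 0.69 [0.5394 0.2032 0.043 ]
top cap_bar 0.67 [0.5403 0.2018 0.0855]
top cap_bar 0.48 [0.4661 0.1963 0.0759]
top tray 0.64 [ 5.277e-01 -1.931e-01  5.000e-04]
top offcut_2 0.72 [0.4306 0.     0.0013]
top block_1 0.6 [ 4.768e-01  4.128e-01 -3.000e-04]
top tape_measure 0.7 [ 0.5087 -0.4832  0.0011]
side dust_outlet 0.73 [0.5391 0.1979 0.0055]
side button_top 0.48 [0.4627 0.1967 0.0772]
side cap 0.7 [0.5389 0.1951 0.0403]
side cap_bar 0.52 [0.5389 0.1986 0.0885]
side tray 0.93 [ 0.5234 -0.1923  0.001 ]
1.1
```

View pics/top0.png

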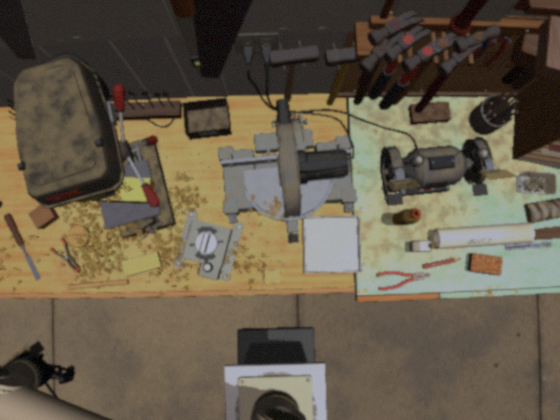

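View pics/side0.png

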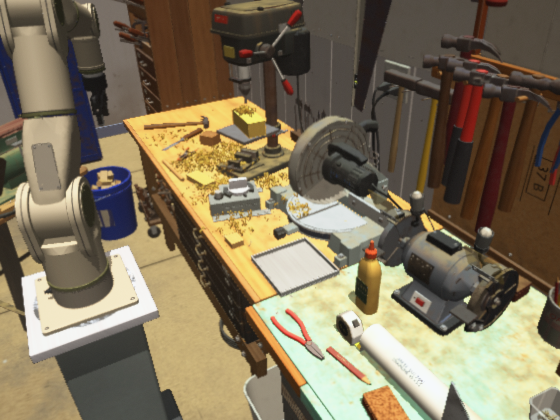

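```bash
python3 - <<'E'
from h import *
im=cv2.imread('pics/top0.png'); 
c=cam('top')
for n,P in dict(outlet=[.537,.197,.05],button=[.463,.199,.075],tray=[.525,-.193,0],off=[.43,0,.02],blk=[.477,.413,.02],tape=[.509,-.483,.05],org=[0,0,0]).items(): print(n,proj(c,P).round(1))
cv2.imwrite('pics/top_z.png',cv2.resize(im[200:290,160:280],None,fx=6.6,fy=6.6,interpolation=cv2.INTER_CUBIC))
s=cv2.imread('pics/side0.png'); cv2.imwrite('pics/side_z.png',cv2.resize(s[160:280,190:350],None,fx=5,fy=5,interpolation=cv2.INTER_CUBIC))
E
```

```text
outlet [[207.1 242.8]]
button [[205.6 266.9]]
tray [[331.5 244.2]]
off [[271.8 275.8]]
blk [[141.1 263.7]]
tape [[425.6 245.9]]
org [[275.4 411.9]]
```

View pics/top_z.png

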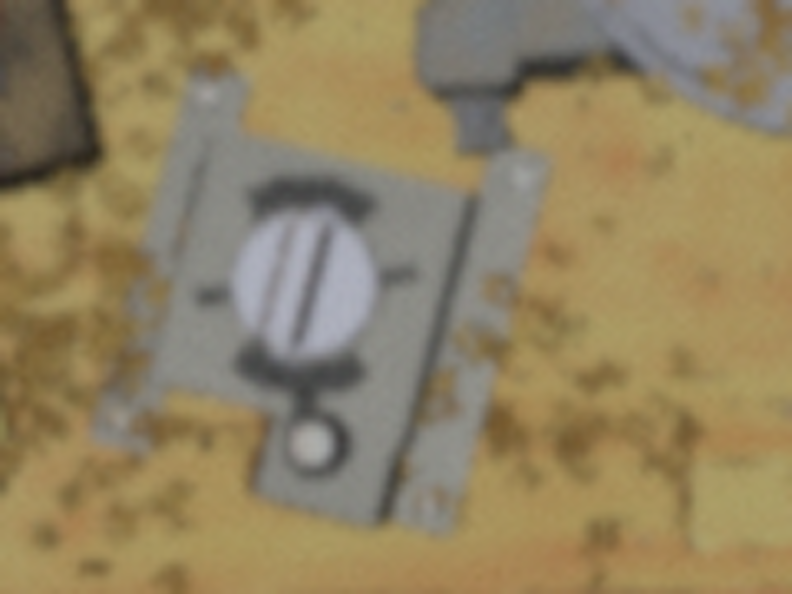

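View pics/side_z.png

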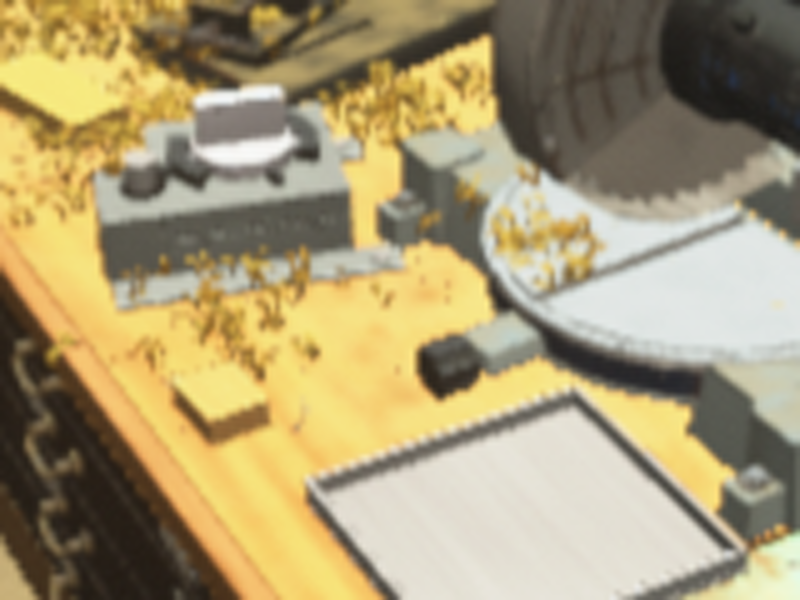

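View pics/wrist0.png

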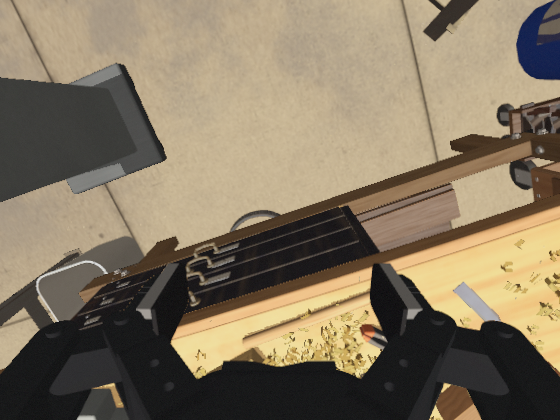

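The top view shows the outlet at about (207,243), turned roughly -14° in yaw. The button is at (207,267), the tray at (331,244) and the pine offcut near (272,276). The side view agrees. Next I'll work out where the wrist camera has to be for a closer look.

```bash
cat >> h.py <<'E'
def tool():
    o=manip.get_obs(); return np.array(o['position']),R.from_quat(o['ee_rot']),o
def togo(target,yawdeg=None):
    "shift in tool axes mm to target world TCP"
    p,r,o=tool(); print('slide mm',(r.as_matrix().T@(np.array(target)-p)*1000).round(1))
    y=r.as_matrix()[:,1]; a=np.degrees(np.arctan2(-y[0],y[1])); print('tool-y yaw',a.round(2))
    if yawdeg is not None: print('turn',-(yawdeg-a))
E
python3 - <<'E'
from h import *
p,r,o=tool(); c=cam('wrist'); M=R.from_rotvec(c[2]).as_matrix(); print('cam in tool',r.as_matrix().T@(-M.T@c[3]-p)); print((M@r.as_matrix()).T.round(3)); print(c[0]);print(r.as_matrix().round(3))
togo([.46,.2,.25],-14)
c=cam('top')
# yaw from bar line in top zoom
uv=[[160+x/6.6,200+y/6.6] for x,y in [(330,225),(300,340)]]
w=ray(c,uv,.098); print(w); d=w[0]-w[1]; print(np.degrees(np.arctan2(d[1],d[0])))
E
```

```text
cam in tool [ 0.07726696 -0.00072149 -0.14355937]
[[ 0.    -0.954 -0.301]
 [ 1.     0.     0.   ]
 [-0.    -0.301  0.954]]
[[316.14538567   0.         278.74035689]
 [  0.         316.14538567 206.30361483]
 [  0.           0.           1.        ]]
[[-0.941  0.338 -0.   ]
 [ 0.338  0.941  0.   ]
 [ 0.     0.    -1.   ]]
slide mm [-365.3 -281.3  -18.7]
tool-y yaw -19.75
turn -5.754718190639782
[[0.56050295 0.18089335 0.098     ]
 [0.50873371 0.19524006 0.098     ]]
-15.489550825101682
```

Request:
arm_command --pt "-26 -16 -1" --pt "-26 -16 -1" --pt "-26 -16 -1" --pt "-26 -16 -1" --pt "-26 -16 -1" --pt "-26 -16 -1" --pt "-26 -16 -1" --pt "-26 -16 -1" --pt "-26 -16 -1" --pt "-26 -16 -1" --turn '[0, 0, 0, 0, 0, 0, 0, 0, 0, 0]' --grip '[0, 0, 0, 0, 0, 0, 0, 0, 0, 0]'

```text
clock: 1.93
position: [0.4026, 0.3485, 0.2416]
ee_rot: [0.172, 0.985, 0.0, 0.0]
ft_force: [0.9, -0.3, 0.8]
grip_width: 0.997
```

Request:
arm_command --pt "-26 -17 -1" --pt "-26 -17 -1" --pt "-26 -17 -1" --pt "-26 -17 -1" --pt "-26 -17 -1" --pt "-26 -17 -1" --pt "0 0 0" --pt "0 0 0" --turn '[0, 0, 0, 0, 0, 0, -5, 0]' --grip '[0, 0, 0, 0, 0, 0, 0, 0]'

```text
clock: 2.6
position: [0.5152, 0.1992, 0.2474]
ee_rot: [0.128, 0.992, -0.0, 0.0]
ft_force: [-0.7, 1.0, 0.0]
grip_width: 1.003
```

```bash
python3 - <<'E'
from h import *
n='wrist'
p,r,o=tool(); print(o['clock'],p,np.round(o['joint_pos'],3),np.round(o['joint_velocities'],3)); c=cam(n); im=manip.camera(n); cv2.imwrite(f'pics/{n}1.png',im)
for k in ['dust_outlet','button_top','cap','cap_bar']:
    for q in manip.tip_of(k,n)[:2]:
        print(n,k,round(q['score'],2),np.round(toworld(c,q['xyz']),4))
np.savez('w1.npz',K=c[0],d=c[1],r=c[2],t=c[3])
E
```

```text
2.6 [0.51516443 0.19921397 0.24740985] [-0.686  0.159  0.263  1.647 -0.042  1.341  0.897] [-0.037 -0.003 -0.046  0.011 -0.012  0.001 -0.156]
wrist button_top 0.83 [0.4641 0.1941 0.0755]
wrist cap 0.65 [0.5378 0.1997 0.0394]
wrist cap_bar 0.81 [0.5329 0.2026 0.0858]
wrist cap_bar 0.41 [0.5408 0.2008 0.0392]
```

View pics/wrist1.png

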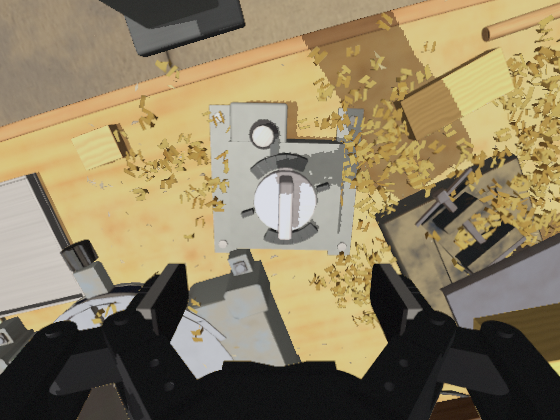

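The wrist view shows the button at (263,135), the cap disc at about (285,203) and the bar running from about (287,180) to (285,238). I'll overlay a model to refine the outlet's pose.

```bash
cat > ov.py <<'E'
from h import *
import sys
x,y,yaw,out=float(sys.argv[1]),float(sys.argv[2]),np.radians(float(sys.argv[3])),sys.argv[4]
D=np.load('w1.npz'); c=(D['K'],D['d'],D['r'],D['t'])
im=cv2.imread('pics/wrist1.png'); x0,y0,S=190,85,4.4
big=cv2.resize(im[y0:y0+135*1+40,x0:x0+180],None,fx=S,fy=S,interpolation=cv2.INTER_CUBIC)[:600]
Rz=R.from_euler('z',yaw).as_matrix(); T=np.array([x,y,0])
def dr(P,col,cl=True):
    uv=(proj(c,np.array(P)@Rz.T+T)-[x0-.5,y0-.5])*S
    cv2.polylines(big,[np.round(uv).astype(int)],cl,col,1)
t=np.linspace(0,2*np.pi,60)
dr(np.c_[.034*np.cos(t),.034*np.sin(t),0*t+.064],(0,0,255))
dr([[s*.03,q*.007,.098] for s,q in [(1,1),(-1,1),(-1,-1),(1,-1)]],(0,255,0))
dr([[s*.062,q*.062,.05] for s,q in [(1,1),(-1,1),(-1,-1),(1,-1)]],(255,0,0))
for a0 in (0,180):
    a=np.radians(np.linspace(a0-25,a0+46,20))
    for z in (.062,):
        P=np.r_[np.c_[.051*np.cos(a),.051*np.sin(a),0*a+z],np.c_[.037*np.cos(a),.037*np.sin(a),0*a+z][::-1]]
        dr(P,(255,0,255))
cv2.imwrite(out,big)
E
python3 ov.py .538 .200 -14 pics/ov1.png; python3 - <<'E'
from h import *
D=np.load('w1.npz'); c=(D['K'],D['d'],D['r'],D['t'])
print(ray(c,[[263,135]],.074))
E
```

```text
[[0.46185226 0.19654388 0.074     ]]
```

View pics/ov1.png

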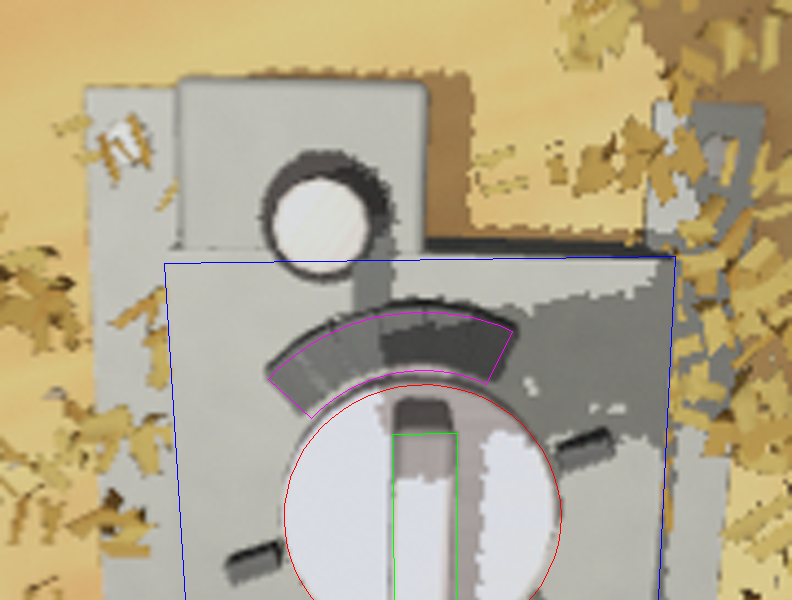

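```bash
python3 - <<'E'
from h import *
togo([.463,.197,.09],-14)
E
```

```text
slide mm [ 47.5 -18.  157.3]
tool-y yaw -14.73
turn -0.7316151270499809
```

Request:
arm_command --pt "12 -4.5 5" --pt "12 -4.5 10" --pt "12 -4.5 15" --pt "11.5 -4.5 20" --pt "0 0 25" --pt "0 0 25" --pt "0 0 25" --pt "0 0 20" --pt "0 0 12" --pt "0 0 0" --turn '[0, 0, 0, 0, 0, 0, 0, 0, 0, -0.7]' --grip '[1, 1, 1, 1, 1, 1, 1, 1, 1, 1]'

```text
clock: 3.68
position: [0.4617, 0.1957, 0.0878]
ee_rot: [0.122, 0.993, -0.001, -0.002]
ft_force: [-1.0, 0.0, 0.4]
grip_width: 0.002
```

```bash
python3 - <<'E'
from h import *
p,r,o=tool(); print(o['clock'],p,o['ft_force'],o['grip_width']); togo([.463,.197,.078],-14)
c=cam('wrist'); im=manip.camera('wrist'); cv2.imwrite('pics/wrist2.png',im)
E
```

```text
3.6833 [0.46168893 0.19572543 0.08780514] [-1.02195138  0.03050361  0.36631037] 0.0019639740449227967
slide mm [-1.   1.6  9.8]
tool-y yaw -14.02
turn -0.017705965524891454
```

View pics/wrist2.png

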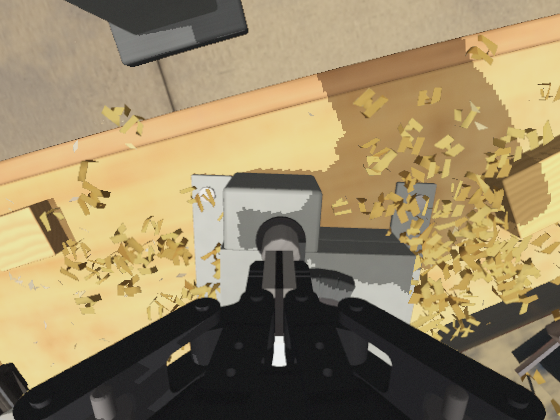

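The closed fingertips at about (280,270) are lined up over the button at (281,240). Pressing down now.

Request:
arm_command --pt "-1 1.5 4" --pt "0 0 4" --pt "0 0 4" --pt "0 0 3" --pt "0 0 3" --pt "0 0 3" --pt "0 0 2" --pt "0 0 2" --pt "0 0 0" --turn '[0, 0, 0, 0, 0, 0, 0, 0, 0]' --grip '[1, 1, 1, 1, 1, 1, 1, 1, 1]'

```text
clock: 4.48
position: [0.465, 0.1969, 0.065]
ee_rot: [0.122, 0.992, -0.0, -0.0]
ft_force: [0.2, 1.0, -0.5]
grip_width: 0.002
```

Request:
arm_command --pt "0 0 1" --pt "0 0 1" --pt "0 0 0" --pt "0 0 0" --turn '[0, 0, 0, 0]' --grip '[1, 1, 1, 1]'

```text
clock: 4.82
position: [0.465, 0.1969, 0.0632]
ee_rot: [0.122, 0.992, -0.0, -0.0]
ft_force: [-0.1, -0.3, 0.1]
grip_width: -0.0
```

Request:
arm_command --pt "0 0 1" --pt "0 0 1" --turn '[0, 0]' --grip '[1, 1]'

```text
clock: 4.98
position: [0.4652, 0.197, 0.0619]
ee_rot: [0.122, 0.992, 0.0, 0.0]
ft_force: [-8.2, -4.0, 23.7]
grip_width: -0.002
```

Request:
arm_command --pt "0 0 1" --pt "0 0 0" --turn '[0, 0]' --grip '[1, 1]'

```text
clock: 5.15
position: [0.4652, 0.197, 0.0619]
ee_rot: [0.122, 0.992, 0.0, -0.0]
ft_force: [-9.0, -4.3, 23.9]
grip_width: 0.002
```

```bash
python3 - <<'E'
from h import *
p,r,o=tool(); print(o['clock'],p,o['ft_force'],o['grip_width'])
c=cam('wrist'); im=manip.camera('wrist'); cv2.imwrite('pics/wrist3.png',cv2.resize(im[150:330,180:420],None,fx=3.3,fy=3.3))
E
```

```text
5.15 [0.46515247 0.19699444 0.06189984] [-9.00892798 -4.31864096 23.90386047] 0.0022358167679104725
```

View pics/wrist3.png

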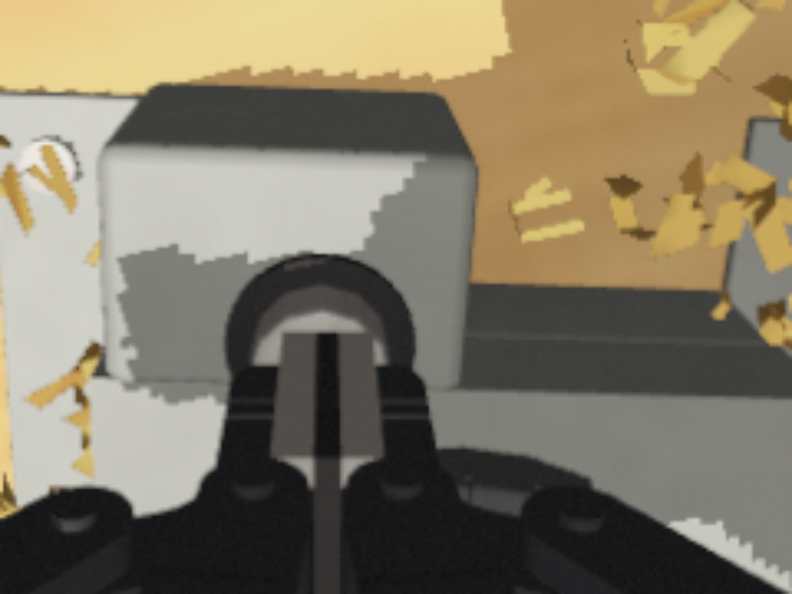

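The tool stopped at z = 0.0619 with 24 N, so the button is fully down. Next: lift, open the fingers and move over the cap.

```bash
python3 - <<'E'
from h import *
togo([.538,.200,.122],-14)
E
```

```text
slide mm [-69.9  20.7 -60.1]
tool-y yaw -14.07
turn -0.07168553972154434
```

Request:
arm_command --pt "0 0 -12" --pt "0 0 -25" --pt "0 0 -25" --pt "-23 7 0" --pt "-23 7 0" --pt "-24 6.7 0" --pt "0 0 0" --pt "0 0 0" --turn '[0, 0, 0, 0, 0, 0, 0, 0]' --grip '[1, 1, 0, 0, 0, 0, 0, 0]'

```text
clock: 5.87
position: [0.5385, 0.1996, 0.1217]
ee_rot: [0.123, 0.992, -0.0, -0.0]
ft_force: [-0.5, 0.5, 0.5]
grip_width: 0.846
```

```bash
python3 - <<'E'
from h import *
p,r,o=tool(); print(o['clock'],p,o['ft_force'],o['grip_width'],np.round(o['joint_pos'],3))
togo([.538,.200,.069],-14)
c=cam('wrist'); im=manip.camera('wrist'); cv2.imwrite('pics/wrist4.png',im)
for k in ['button_top','cap','cap_bar']:
    for q in manip.tip_of(k,'wrist')[:2]:
        print(k,round(q['score'],2),np.round(toworld(c,q['xyz']),4))
E
```

```text
5.8667 [0.53845587 0.19957768 0.12165903] [-0.48576187  0.49904474  0.5153205 ] 0.8458652144195727 [-0.654  0.309  0.26   1.745 -0.087  1.1    0.959]
slide mm [ 0.5  0.3 52.7]
tool-y yaw -14.12
turn -0.11507577354484155
button_top 0.8 [0.4641 0.1927 0.062 ]
cap 0.71 [0.5411 0.2016 0.0401]
cap_bar 0.7 [0.5335 0.2026 0.0872]
cap_bar 0.57 [0.4645 0.1922 0.0624]
```

View pics/wrist4.png

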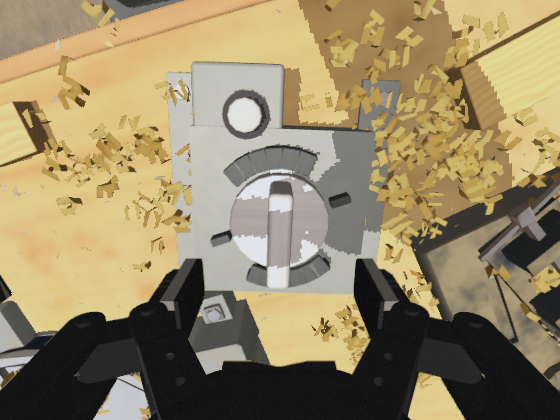

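The button reads z = 0.062, so it is down. The bar at column 280 is centred between the pads, which sit at about 195 and 365. I'll check how it lines up along its length, then descend.

```bash
python3 - <<'E'
from h import *
c=cam('wrist')
w=ray(c,[[282,193],[279,288],[269,240],[291,240]],.098); print(w.round(4), w[:2].mean(0), w[2:].mean(0), np.linalg.norm(w[0]-w[1]))
E
```

```text
[[0.5062 0.2091 0.098 ]
 [0.5637 0.1931 0.098 ]
 [0.5316 0.1951 0.098 ]
 [0.5346 0.2074 0.098 ]] [0.53493893 0.20107358 0.098     ] [0.5331045  0.20127577 0.098     ] 0.059670547643267347
```

Request:
arm_command --pt "0 0 12" --pt "0 0 15" --pt "0 0 12" --pt "0 0 8" --pt "0 0 5" --pt "0 0 0" --turn '[0, 0, 0, 0, 0, 0]' --grip '[0, 0, 0, 0, 0, 0]'

```text
clock: 6.57
position: [0.5372, 0.1998, 0.069]
ee_rot: [0.122, 0.992, -0.001, -0.001]
ft_force: [0.4, -0.8, -0.1]
grip_width: 1.0
```

```bash
python3 - <<'E'
from h import *
from scipy.spatial.transform import Rotation as R
# wrist4 camera reconstruct: cam in tool fixed
D=np.load('w1.npz')
M1=R.from_rotvec(D['r']).as_matrix(); 
p1=np.array([.51516443,.19921397,.24740985])
# tool rot at w1 unknown exactly; use current relation instead
p,r,o=tool(); c=cam('wrist'); M=R.from_rotvec(c[2]).as_matrix(); ct=r.as_matrix().T@(-M.T@c[3]-p); Mr=M@r.as_matrix()
p4=np.array([.53845587,.19957768,.12165903]); r4=R.from_euler('z',-0.0009)*r  # ~same
M4=Mr@r4.as_matrix().T; C4=p4+r4.as_matrix()@ct
c4=(c[0],c[1],R.from_matrix(M4).as_rotvec(),-M4@C4)
im=cv2.imread('pics/wrist4.png'); x0,y0,S=160,80,3.0
for nm,x,y,yaw in [('a',.538,.2,-14),('b',.535,.2005,-14)]:
    big=cv2.resize(im[y0:y0+200,x0:x0+250],None,fx=S,fy=S,interpolation=cv2.INTER_CUBIC)
    Rz=R.from_euler('z',yaw,degrees=True).as_matrix(); T=np.array([x,y,0])
    def dr(P,col):
        uv=(proj(c4,np.array(P)@Rz.T+T)-[x0-.5,y0-.5])*S
        cv2.polylines(big,[np.round(uv).astype(int)],True,col,1)
    t=np.linspace(0,2*np.pi,60)
    dr(np.c_[.034*np.cos(t),.034*np.sin(t),0*t+.064],(0,0,255))
    dr([[s*.03,q*.007,.098] for s,q in [(1,1),(-1,1),(-1,-1),(1,-1)]],(0,200,0))
    dr([[s*.062,q*.062,.05] for s,q in [(1,1),(-1,1),(-1,-1),(1,-1)]],(255,0,0))
    for a0 in (0,180):
        a=np.radians(np.linspace(a0-25,a0+46,20))
        dr(np.r_[np.c_[.051*np.cos(a),.051*np.sin(a),0*a+.062],np.c_[.037*np.cos(a),.037*np.sin(a),0*a+.062][::-1]],(255,0,255))
    cv2.imwrite(f'pics/ov4{nm}.png',big)
E
```

```text
(no output)
```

View pics/ov4a.png

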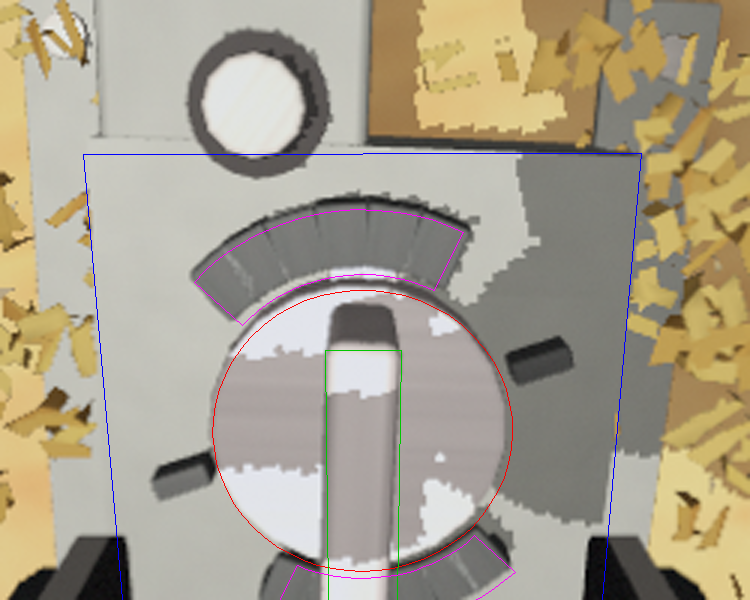

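View pics/ov4b.png

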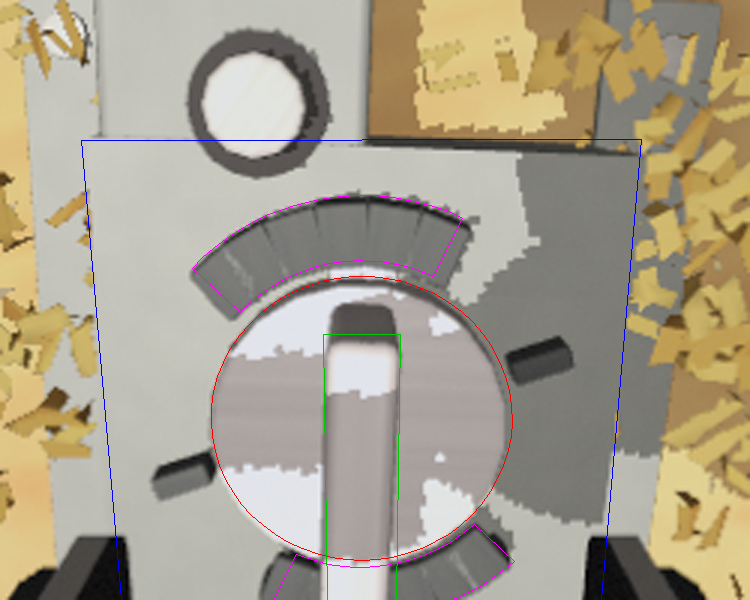

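The true axis lies between the two overlays, at about (0.537, 0.1995). That is where the tool is now, so I'll grip here.

Request:
arm_command --pt "0 0 0" --pt "0 0 0" --pt "0 0 0" --pt "0 0 0" --pt "0 0 0" --pt "0 0 0" --pt "0 0 0" --pt "0 0 0" --turn '[0, 0, 0, 0, 0, 0, 0, 0]' --grip '[1, 1, 1, 1, 1, 1, 1, 1]' --newtons 50

```text
clock: 7.23
position: [0.5382, 0.2002, 0.0707]
ee_rot: [0.122, 0.992, 0.0, 0.0]
ft_force: [0.2, -0.5, 4.1]
grip_width: 0.157
```

Request:
arm_command --pt "0 0 0" --pt "0 0 0" --pt "0 0 0" --pt "0 0 0" --pt "0 0 0" --turn '[-2, -4, -5, -5, 0]' --grip '[1, 1, 1, 1, 1]'

```text
clock: 7.65
position: [0.5383, 0.2002, 0.0707]
ee_rot: [-0.019, 1.0, 0.0, 0.0]
ft_force: [0.6, -0.2, 4.9]
grip_width: 0.154
```

```bash
python3 - <<'E'
from h import *
p,r,o=tool(); print(o['clock'],p,o['ft_force'],o['torque'],o['grip_width'],np.round(o['joint_pos'],3)); togo(p)
im=manip.camera('wrist'); cv2.imwrite('pics/wrist5.png',im)
E
```

```text
7.65 [0.53827651 0.20018918 0.07067442] [ 0.6367719  -0.24980734  4.85640766] [-0.01219754  0.01587032  0.01975143] 0.15408404090989936 [-0.605  0.365  0.202  1.786 -0.086  0.998  1.24 ]
slide mm [0. 0. 0.]
tool-y yaw 2.18
```

View pics/wrist5.png

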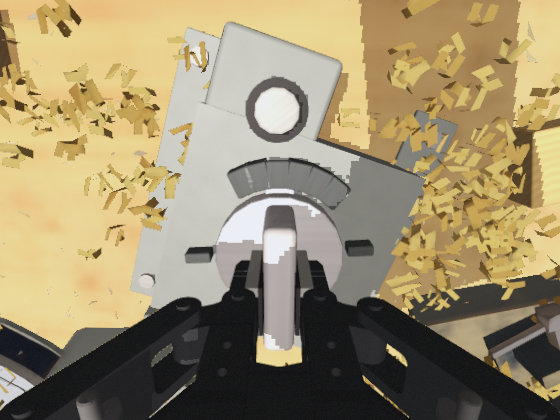

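The bar is turning with the fingers at low force. Continuing the turn.

Request:
arm_command --pt "0 0 0" --pt "0 0 0" --pt "0 0 0" --pt "0 0 0" --pt "0 0 0" --pt "0 0 0" --pt "0 0 0" --turn '[-6, -6, -6, -6, -6, -4, 0]' --grip '[1, 1, 1, 1, 1, 1, 1]'

```text
clock: 8.28
position: [0.5383, 0.2002, 0.0707]
ee_rot: [-0.309, 0.951, 0.0, 0.0]
ft_force: [0.3, -0.5, 5.8]
grip_width: 0.15
```

Request:
arm_command --pt "0 0 0" --pt "0 0 0" --pt "0 0 0" --pt "0 0 0" --pt "0 0 0" --pt "0 0 0" --pt "0 0 0" --turn '[-6, -6, -6, -6, -4, 0, 0]' --grip '[1, 1, 1, 1, 1, 1, 1]'

```text
clock: 8.87
position: [0.5383, 0.2002, 0.0707]
ee_rot: [-0.527, 0.85, 0.0, 0.0]
ft_force: [-0.3, 0.7, 5.8]
grip_width: 0.154
```

```bash
python3 - <<'E'
from h import *
p,r,o=tool(); print(o['clock'],p,o['ft_force'],o['torque'],o['grip_width'],np.round(o['joint_pos'],3)); togo(p)
im=manip.camera('wrist'); cv2.imwrite('pics/wrist6.png',im)
E
```

```text
8.8667 [0.53828106 0.20015447 0.0706909 ] [-0.25560271  0.68114547  5.7933625 ] [-0.04694811  0.06173046  0.12030812] 0.15357572197850392 [-0.456  0.362  0.024  1.777 -0.01   1.001  2.255]
slide mm [0. 0. 0.]
tool-y yaw 63.67
```

View pics/wrist6.png

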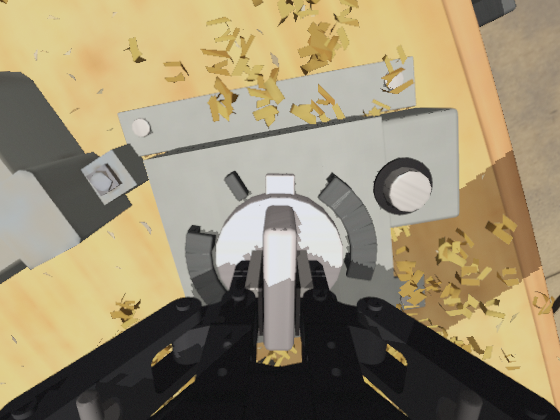

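The lug at (280,185) now stands well clear of both lips, about 78° round with the cap still seated. Lifting.

Request:
arm_command --pt "0 0 -3" --pt "0 0 -6" --pt "0 0 -10" --pt "0 0 -12" --pt "0 0 -14" --pt "0 0 -14" --pt "0 0 -12" --pt "0 0 -6" --pt "0 0 0" --turn '[0, 0, 0, 0, 0, 0, 0, 0, 0]' --grip '[1, 1, 1, 1, 1, 1, 1, 1, 1]'

```text
clock: 9.67
position: [0.5388, 0.2004, 0.1494]
ee_rot: [-0.529, 0.848, -0.0, 0.002]
ft_force: [0.7, 0.3, -3.2]
grip_width: 0.153
```

```bash
python3 - <<'E'
from h import *
p,r,o=tool(); print(o['clock'],p,o['ft_force'],o['torque'],o['grip_width'],np.round(o['joint_pos'],3)); togo([.45,0.03,.15])
im=manip.camera('wrist'); cv2.imwrite('pics/wrist7.png',im)
c=cam('top'); im=manip.camera('top')
for q in manip.tip_of('mitre_saw','top')[:2]: print(q['score'],toworld(c,q['xyz']))
c=cam('side'); im=manip.camera('side'); cv2.imwrite('pics/side7.png',im)
for k in ['tray','mitre_saw']:
  for q in manip.tip_of(k,'side')[:2]: print(k,q['score'],toworld(c,q['xyz']))
E
```

```text
9.6667 [0.53882765 0.20042857 0.14938544] [ 0.72745239  0.31701227 -3.23592992] [-0.01491679  0.05226136 -0.01905744] 0.1531319465773753 [-0.459  0.278  0.028  1.707 -0.008  1.153  2.257]
slide mm [192.1   4.9  -1.1]
tool-y yaw 63.92
0.3 [ 0.42941362  0.00313046 -0.00319659]
tray 0.96 [ 0.52533412 -0.19291262  0.00110133]
```

View pics/wrist7.png

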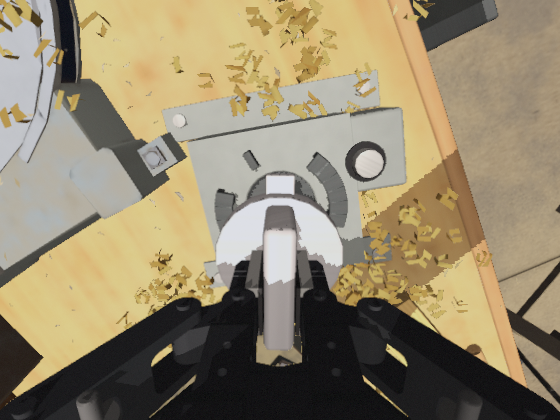

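View pics/side7.png

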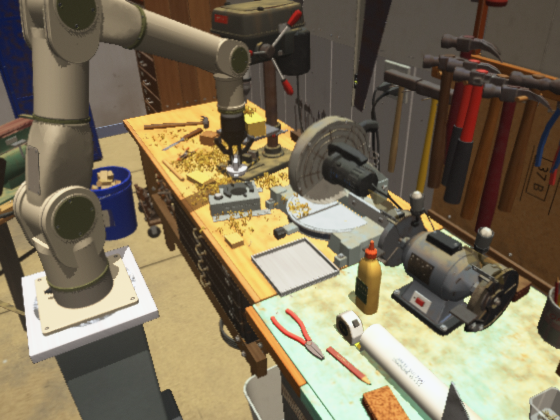

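The cap is clear of the outlet, with the wrist reading about 3.2 N, which matches its weight. I'll turn back first to keep the last joint away from its limit, then carry past on the robot's side.

Request:
arm_command --pt "0 0 0" --pt "0 0 0" --pt "0 0 0" --pt "0 0 0" --pt "0 0 0" --pt "0 0 0" --pt "0 0 0" --pt "0 0 0" --pt "0 0 0" --pt "0 0 0" --turn '[7, 7, 7, 7, 7, 7, 7, 7, 7, 0.5]' --grip '[1, 1, 1, 1, 1, 1, 1, 1, 1, 1]'

```text
clock: 10.8
position: [0.5377, 0.2, 0.1468]
ee_rot: [-0.001, 1.0, -0.0, -0.0]
ft_force: [-0.6, -0.3, -2.7]
grip_width: 0.155
```

```bash
python3 - <<'E'
from h import *
p,r,o=tool(); print(o['clock'],p,o['grip_width'],np.round(o['joint_pos'],3)); togo([.455,.03,.15],0)
E
```

```text
10.8 [0.53771196 0.19999288 0.14679383] 0.15497053244728867 [-0.579  0.28   0.169  1.716 -0.051  1.15   1.177]
slide mm [  83.  -169.8   -3.1]
tool-y yaw 0.11
turn 0.11253146591123868
```

Request:
arm_command --pt "8 -8 0" --pt "16 -16 0" --pt "20 -20 0" --pt "20 -20 0" --pt "12 -24 0" --pt "6 -26 0" --pt "0 -26 0" --pt "0 -26 0" --pt "0 -26 0" --pt "0 -26 0" --turn '[0, 0, 0, 0, 0, 0, 0, 0, 0, 0]' --grip '[1, 1, 1, 1, 1, 1, 1, 1, 1, 1]'

```text
clock: 11.63
position: [0.4573, -0.0199, 0.1473]
ee_rot: [-0.006, 1.0, 0.0, 0.0]
ft_force: [0.3, 0.3, -2.2]
grip_width: 0.149
```

Request:
arm_command --pt "0 -26 0" --pt "-2 -26 0" --pt "-8 -26 0" --pt "-12 -24 0" --pt "-14 -22 0" --pt "-14 -20 0" --pt "-12 -17 0" --pt "-7 -10 0" --pt "0 -4 0" --pt "0 0 0" --turn '[0, 0, 0, 0, 0, 0, 0, 0, 0, 0]' --grip '[1, 1, 1, 1, 1, 1, 1, 1, 1, 1]'

```text
clock: 12.47
position: [0.5275, -0.194, 0.1468]
ee_rot: [-0.004, 1.0, -0.0, -0.001]
ft_force: [-0.7, 0.0, -1.8]
grip_width: 0.156
```

```bash
python3 - <<'E'
from h import *
p,r,o=tool(); print(o['clock'],p,o['ft_force'],o['grip_width'],np.round(o['joint_pos'],3)); togo([.525,-.193,.04],0)
im=manip.camera('wrist'); cv2.imwrite('pics/wrist8.png',im)
c=cam('side'); im=manip.camera('side'); cv2.imwrite('pics/side8.png',cv2.resize(im[130:310,180:420],None,fx=3.3,fy=3.3))
for k in ['cap','cap_bar','tray']:
  for q in manip.tip_of(k,'side')[:1]: print(k,q['score'],toworld(c,q['xyz']))
E
```

```text
12.4667 [ 0.52750422 -0.19401105  0.14676286] [-0.71612506  0.0337966  -1.83898922] 0.15608503038279745 [-0.146  0.272  0.489  1.761 -0.138  1.144  1.964]
slide mm [  2.4   1.1 106.8]
tool-y yaw 0.51
turn 0.509395306571298
cap 0.67 [ 0.52602494 -0.19574234  0.11646404]
cap_bar 0.89 [ 0.5277992  -0.1909607   0.16539029]
tray 0.57 [ 0.52353447 -0.190345    0.00432446]
```

View pics/wrist8.png

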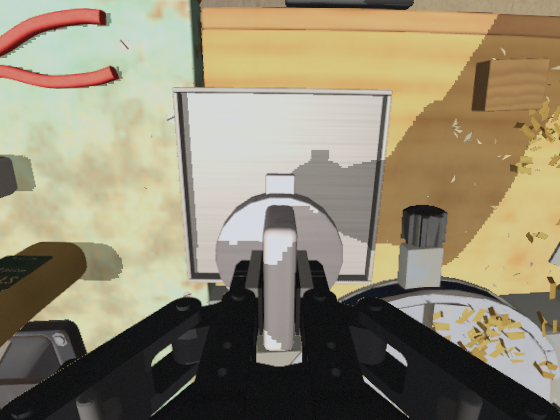

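View pics/side8.png

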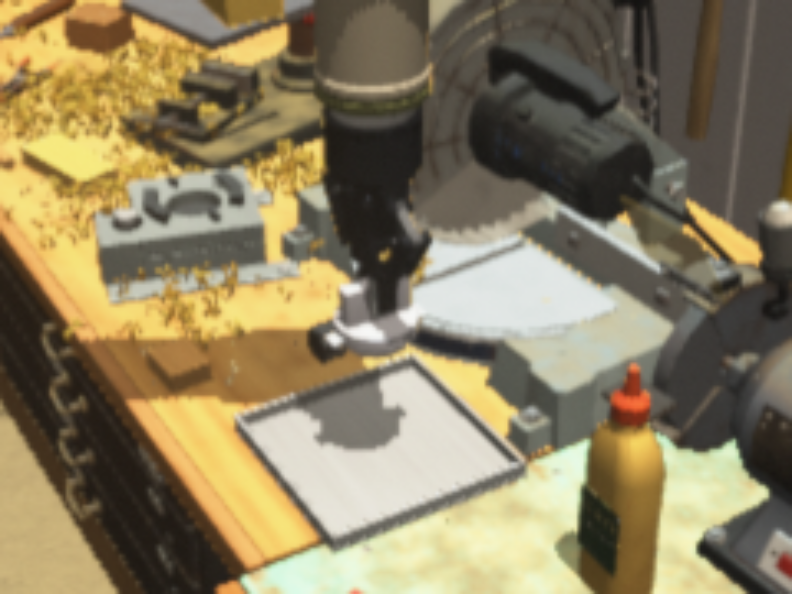

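The cap hangs level over the tray. I'll shift it about 12 mm towards the robot and lower it.

Request:
arm_command --pt "4 1 6" --pt "6 0 12" --pt "2 0 16" --pt "0 0 18" --pt "0 0 18" --pt "0 0 14" --pt "0 0 10" --pt "0 0 6" --pt "0 0 3" --pt "0 0 0" --turn '[0, 0, 0, 0, 0, 0, 0, 0, 0, 0]' --grip '[1, 1, 1, 1, 1, 1, 1, 1, 1, 1]'

```text
clock: 13.55
position: [0.5159, -0.192, 0.0441]
ee_rot: [-0.004, 1.0, 0.0, -0.0]
ft_force: [-0.3, -0.8, -1.6]
grip_width: 0.157
```

Request:
arm_command --pt "0 0 2" --pt "0 0 2" --pt "0 0 1" --pt "0 0 0" --pt "0 0 0" --turn '[0, 0, 0, 0, 0]' --grip '[1, 1, 1, 1, 1]'

```text
clock: 13.97
position: [0.5161, -0.1922, 0.0395]
ee_rot: [-0.004, 1.0, 0.0, 0.0]
ft_force: [-0.6, -0.1, -2.7]
grip_width: 0.156
```

Request:
arm_command --pt "0 0 1" --pt "0 0 1" --pt "0 0 1" --pt "0 0 0" --pt "0 0 0" --turn '[0, 0, 0, 0, 0]' --grip '[1, 1, 1, 1, 1]'

```text
clock: 14.38
position: [0.5159, -0.1921, 0.0362]
ee_rot: [-0.004, 1.0, 0.0, -0.0]
ft_force: [0.4, 0.3, -1.9]
grip_width: 0.153
```

Request:
arm_command --pt "0 0 1" --pt "0 0 0" --pt "0 0 0" --turn '[0, 0, 0]' --grip '[1, 1, 1]'

```text
clock: 14.63
position: [0.516, -0.1921, 0.0352]
ee_rot: [-0.004, 1.0, 0.0, -0.0]
ft_force: [-0.5, -0.5, -0.9]
grip_width: 0.155
```

Request:
arm_command --pt "0 0 0.6" --pt "0 0 0" --pt "0 0 0" --turn '[0, 0, 0]' --grip '[1, 1, 1]'

```text
clock: 14.88
position: [0.5161, -0.1921, 0.0347]
ee_rot: [-0.004, 1.0, 0.0, 0.0]
ft_force: [-0.0, -0.6, -1.9]
grip_width: 0.155
```

Request:
arm_command --pt "0 0 0.4" --pt "0 0 0" --pt "0 0 0" --turn '[0, 0, 0]' --grip '[1, 1, 1]'

```text
clock: 15.13
position: [0.5161, -0.1922, 0.0347]
ee_rot: [-0.004, 1.0, 0.0, 0.0]
ft_force: [-3.1, 0.6, 5.5]
grip_width: 0.154
```

Contact came at TCP z = 0.0347, exactly as predicted, with the force reversing to +5.5 N. The cap is on the floor, so I'll release.

Request:
arm_command --pt "0 0 0" --pt "0 0 0" --pt "0 0 0" --pt "0 0 0" --pt "0 0 0" --pt "0 0 0" --turn '[0, 0, 0, 0, 0, 0]' --grip '[0.6, 0.4, 0.2, 0, 0, 0]'

```text
clock: 15.63
position: [0.516, -0.1921, 0.0342]
ee_rot: [-0.004, 1.0, 0.0, -0.0]
ft_force: [-0.1, -0.0, -0.5]
grip_width: 0.977
```

Request:
arm_command --pt "0 0 -4" --pt "0 0 -10" --pt "0 0 -20" --pt "0 0 -25" --pt "0 0 -25" --pt "0 0 -25" --pt "0 0 -15" --pt "0 0 -6" --pt "0 0 0" --pt "0 0 0" --turn '[0, 0, 0, 0, 0, 0, 0, 0, 0, 0]' --grip '[0, 0, 0, 0, 0, 0, 0, 0, 0, 0]'

```text
clock: 16.47
position: [0.5158, -0.192, 0.164]
ee_rot: [-0.004, 1.0, 0.0, -0.0]
ft_force: [-0.2, -0.1, -1.4]
grip_width: 1.002
```

```bash
python3 - <<'E'
from h import *
p,r,o=tool(); print(o['clock'],p,o['ft_force'],o['grip_width'])
for n in ['wrist','side','top']:
    c=cam(n); im=manip.camera(n); cv2.imwrite(f'pics/{n}9.png',im)
    for k in ['cap','cap_bar','tray','offcut_2','block_1','tape_measure']:
        for q in manip.tip_of(k,n)[:1]: print(n,k,round(q['score'],2),toworld(c,q['xyz']).round(4))
s=cv2.imread('pics/side9.png'); cv2.imwrite('pics/side9z.png',cv2.resize(s[180:310,220:370],None,fx=4.5,fy=4.5))
E
```

```text
16.4667 [ 0.51580556 -0.19200186  0.16396519] [-0.19711049 -0.10341283 -1.42379484] 1.0018342066331012
wrist cap 0.6 [ 0.5193 -0.1903  0.0048]
wrist cap_bar 0.67 [ 0.511  -0.1889  0.0495]
wrist tray 0.59 [ 0.5098 -0.1906  0.0531]
wrist offcut_2 0.97 [0.4254 0.0019 0.0046]
side cap 0.73 [ 0.518  -0.1946  0.0033]
side cap_bar 0.67 [ 0.517  -0.1899  0.0513]
side tray 0.81 [ 0.5245 -0.1906  0.0037]
side offcut_2 0.66 [ 0.4304  0.0016 -0.0033]
side block_1 0.56 [ 4.765e-01  4.160e-01 -4.000e-04]
side tape_measure 0.63 [ 0.5136 -0.485   0.0076]
top cap 0.6 [ 0.5192 -0.1873  0.0056]
top cap_bar 0.56 [ 0.516  -0.1899  0.053 ]
top tray 0.87 [ 0.5281 -0.1915  0.0048]
top offcut_2 0.55 [ 0.522  -0.1898  0.0095]
top block_1 0.91 [ 0.474   0.4122 -0.0019]
top tape_measure 0.62 [ 0.5132 -0.4835  0.0014]
```

View pics/wrist9.png

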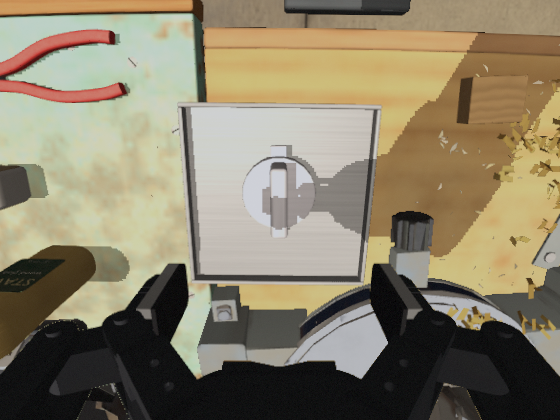

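View pics/side9z.png

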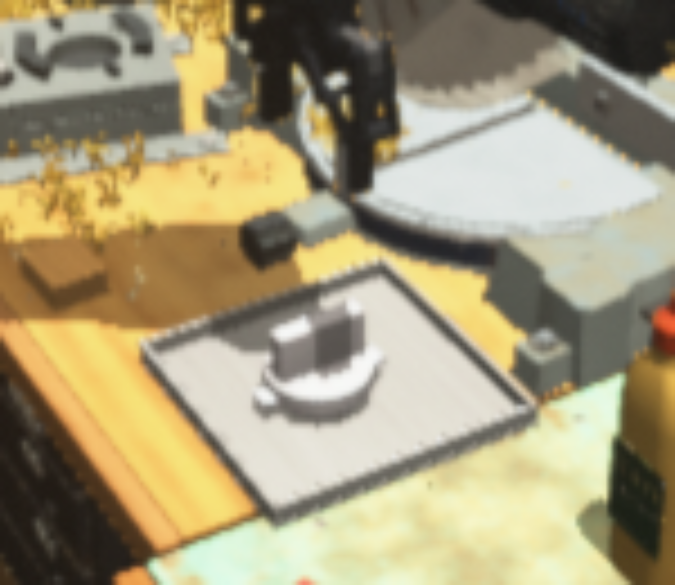

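The cap sits flat and upright near the middle of the tray, at about (279,192) in the wrist picture. The gripper is clear above it. Handing in.

```bash
python3 - <<'E'
from h import *
print(manip.hand_in())
E
```

```text
the job is handed in; nothing more can be done
None
```

The cap is off the dust outlet and sits flat and right way up on the tray floor. I handed the job in at about 17.4 s of the 48 s allowed, and no verdict was reported.

- **Button:** I pushed it until it stopped. The tool reached z = 0.0619 m with about 24 N, and the wrist picture then put the button's top at 0.062 m, which is fully down.
- **Cap:** I turned it about 78° counter-clockwise while it was still seated. The wrist picture showed the visible lug clear of the lips. I then lifted it off and carried it past on the robot's side of the saw.
- **Placing:** I lowered the cap into the tray still gripped. It touched the floor at the predicted height with +5.5 N, and only then did I let go.
- **Last checks:** All three cameras put the cap's underside 3–6 mm above the bench (the tray floor is at 4 mm) and its axis within about 10 mm of the tray's centre. The gripper was open and well above it.
- **Other things:** The hardwood offcut and tape measure were within about 7 mm of their first readings, which is close to camera accuracy.
- **Readings that disagreed:** The last top view reported the pine offcut at the cap's position, which is a false hit. The side and wrist views both had it within about 5 mm of where it started. The wrist view also gave a tray height of 53 mm, but the other two cameras gave about 4–5 mm.

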